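# Put the clay whistle in the roll-top drying box and ease the cover shut

## Task

Put the clay whistle away to dry: roll the slatted cover of the wooden roll-top box right back, set the whistle down gently on the middle of the empty plaster slab inside, the way up it lies now, and roll the cover fully shut again without letting it slam. Do not disturb the ocarina on the other slab, nor the sanding block and the eraser on the table.

Things in the scene. Friction and masses are not known exactly. Their poses are not given: they have to be found in the camera images.
- drying_box: fixed wooden roll-top box, 306 deep (x), 324 wide (y), 213 high; origin on the table under its middle, -x is its front. Two side boards 12 thick, rounded to radius 153 about the cover's axis, 300 apart inside. Front board 96 high, faces 148 (outer) and 136 (inner) ahead of the origin. Inner floor 30 above the table. A fixed curved hood (radius 151) covers the rear third.
- box_axis (a point): middle of the axis about which the cover rolls: it runs along the box's y, 60 above the table, over the box's origin. Angles below are measured about it from straight ahead (-x, 0 degrees) over the top (90) to the back (180); the hood begins at 115
- tambour (a joint): the slatted wooden cover, rolling in circular grooves about box_axis; its slats' outer faces run at radius 144 to 147. 0 = shut, its edge on the front board; grows as it rolls up and back; 1.43 rad = fully open, the front half of the box then open from above. Starts 0 to 0.3. It stays where it is left (friction); 2 to 6 N at the pull moves it. Hard stops at both ends.
- pull_mid (a point): middle of the cover's pull: a dark bar 180 long (along y), 12 thick along the track, standing out 28 from the slats to radius 175. This point is at radius 162, at 28 degrees with the cover shut, 110 fully open. Push its lower face to open (fingers under it, tilted towards box_axis), its upper face to close. The cover goes on 14 degrees below the pull, to its edge.
- slab_free: the empty plaster drying slab, 140 (x) by 136 (y) by 15 thick, fixed on the box's floor, axes along the box's; origin at the middle of its underside, 60 ahead of the box's origin and 74 to its left or right (varies). Its top is 45 above the table.
- slab_used: the equal slab beside it, on which the ocarina lies; origin at the middle of its underside
- ocarina: loose clay ocarina, 84 by 138 (y) by 39 high, lying on the other slab; leave it alone
- clay_whistle: loose unfired clay whistle, 34 wide (x), 80 long (y), 29 high, 27 to 53 g, on the table left or right in front of the box; origin at the middle of its underside, y along it. Its egg-shaped bulb (34 wide, 50 long, 29 high, upright-sided 10 to 19 above the table) is centred 12 towards +y; the mouthpiece, 16 wide, points to -y, 12 above the table. Grip it across the bulb.
- sanding_block: loose cork sanding block, 49 by 92 (y) by 30; a bystander on the other side from the whistle
- eraser: loose eraser, 22 by 52 (y) by 12, at the right beside the box; a bystander

How it is judged:
By the outcome, as a careful person would: the job done as asked, in the order asked, and still so for the second after the job is handed in, with the robot touching nothing.
It also fails if it takes over 72 s, if anything falls off the work surface, if the arm or the gripper's body presses on something with over 40 N, if the wrist force passes 120 N, or if a joint passes its speed limit or range.

## Robot

A 6-joint arm with a two-finger parallel gripper is mounted at the origin on a cart in front of the work surface, level with it; the furniture and walls round the work are solid. World frame = base frame: x ahead of the robot, y to its left, z up, the work surface at z = 0. Lengths are in m, angles in rad, forces in N, time in s.
With the tool pointing down it reaches from about 0.325 to 0.85 m from the base axis. Payload 4.4 kg.
Tool frame: the origin (TCP) lies between the finger pads; the fingertips stand 11 mm ahead of it and the grasp point (between the pads) lies 8 mm behind it; z points along the fingers, y is the line along which they close (so a half turn about z gives the same grasp; the last joint's range is limited). The gripper opens to 94 mm and grips with 3 to 60 N. Pads are 16 mm wide; open, the fingers measure 119 mm over their backs; the gripper's body (75 mm by 177 mm) begins 78 mm behind the grasp point.
Start: joints at [-1.383, 0.207, 1.542, -0, 1.393, -0.15], TCP at [0.191, -0.542, 0.216] pointing down, gripper open.
Joint ranges: [-2.73, 2.73], [-0.86, 2.22], [0.23, 2.46], [-1.11, 4.25], [0.08, 2.63], [-2.82, 2.82]. Speed limits (rad/s): [2.79, 2.79, 3.14, 3.14, 3.14, 3.14].

## Interface

Orientations are given as a unit quaternion [w, x, y, z].
In Python, from station import sense, get_image, calibration, bot gives the robot as it stands.
- The arm moves only by the tool pendant, called after "Emit:" in YAML: its name, and indented under it one key for each argument. Schema: {"type":"object","properties":{"rows":{"type":"array","items":{"type":"number"},"minItems":4,"maxItems":32},"finger_gap":{"type":"number"},"squeeze":{"type":"number"},"only":{"type":"string"},"quiet":{"type":"boolean"},"lines":{"type":"string"}},"required":["rows"],"additionalProperties":false}. rows is one flat list of numbers that holds 1 to 8 rows one after another, with no inner brackets; each row has 4 numbers: dx, dy, dz in m, then a turn about the tool's z in rad; each row shifts and turns the commanded pose from where the row before left it, along the tool's axes as they then stand; what a row does not reach is not made up. A row lasts 1/8 s, in which the tool goes at most 0.0625 m and 0.188 rad, less where a joint would pass 70% of its speed; a pose out of reach is approached as far as the arm can. finger_gap is the opening from 0.0 (shut) to 1.0 (fully open), set as the call begins (left out keeps the last). The fingers move at their own pace and stop on an object; squeeze is the grip in N (left out, the last holds). Time passes only in rows, so rows that do not move let the fingers close. The tool returns the time, the measured TCP pose, the force, the opening and the grip force at its end. only (a regular expression) keeps the lines of the reply that match it, lines (a string "A,B") keeps lines A to B, and quiet returns only ok. Input that does not fit is refused with a message, and nothing moves.
- sense(): the state, without advancing time (a new reading comes with each control period).
- get_image(name): name is "scene" or "top"; returns the picture (480x640x3 uint8, red, green, blue); there is no depth.
- calibration(name): a dict with "mtx" (3x3 intrinsics, pixels), "dist_coeffs" ([k1, k2, p1, p2, k3] as OpenCV has them; the pictures are not rectified), "extrinsics" (4x4, takes a point from world to camera coordinates). Camera axes: x right, y down, z forward; pixel columns grow to the right and rows downward; lengths in m; the calibration is good to about 2 mm. A picture is of the moment at which its call begins. calibration takes no time and is no camera call.
- bot.job_done(): hands the job in; it is judged then, once.
The state is a dict: "t": time; "q": joint angles; "joint_vel": joint speeds; "effort": joint torques, N m; "ee_pos": TCP position; "ee_rot": TCP orientation; "contact_force": force on the tool from outside, world axes, zero at the start; "ft_torque": the same for the moment, N m; "opening": opening from 0.0 (shut) to 1.0 (fully open); "finger_force": force on a finger pad.
Only numpy, scipy, OpenCV 4.12 (cv2) and the standard library are available. Lean on these libraries where they do the work, as an engineer would, in place of code of your own. Each camera call takes 0.05 s, during which the arm holds its last target. There are 200 camera calls.

## Working session

There is one attempt and no reset: what is moved stays moved. The work goes in short steps, Python scripts to look and compute and a tool call to move; the robot and the scene stay as the last step left them, time stands still between calls to the robot, and variables do not carry over. Pictures are saved under pics/ and viewed, at most 11 in all, crops included, and the job is handed in when it is done.

```bash
ls; mkdir -p pics
```

Create h.py:
```python
import numpy as np, cv2
from station import sense,get_image,calibration,bot
from scipy.spatial.transform import Rotation as R
def ray(n,uv):
    c=calibration(n);K=np.array(c["mtx"]);E=np.array(c["extrinsics"])
    p=cv2.undistortPoints(np.array(uv,float).reshape(-1,1,2),K,np.array(c["dist_coeffs"])).reshape(-1,2)
    d=np.c_[p,np.ones(len(p))]@E[:3,:3]
    return -E[:3,:3].T@E[:3,3],d
def onz(n,uv,z):
    o,d=ray(n,uv); return o+d*((z-o[2])/d[:,2])[:,None]
def tri(a,b):
    o1,d1=ray("scene",[a]);o2,d2=ray("top",[b])
    A=np.c_[d1[0],-d2[0]];s=np.linalg.lstsq(A,o2-o1,rcond=None)[0]
    p=o1+d1[0]*s[0];q=o2+d2[0]*s[1];return (p+q)/2,np.linalg.norm(p-q)
def proj(n,P):
    c=calibration(n);E=np.array(c["extrinsics"])
    return cv2.projectPoints(np.array(P,float).reshape(-1,3),cv2.Rodrigues(E[:3,:3])[0],E[:3,3],np.array(c["mtx"]),np.array(c["dist_coeffs"]))[0].reshape(-1,2)
def save(n,f):
    im=get_image(n);cv2.imwrite(f"pics/{f}.png",im[:,:,::-1]);return im
```

```bash
python3 -c "
from h import *
for n in('scene','top'):
    save(n,n+'0');print(n,ray(n,[[320,240]]))
s=sense();print(s)"
```

```text
pics
scene (array([-0.54732855, -0.49669412,  0.90090944]), array([[ 0.76071594,  0.35457657, -0.54383353]]))
top (array([-0.01722666,  0.27058187,  0.88916836]), array([[ 0.55449853, -0.25402476, -0.79253643]]))
{'t': 0.1, 'q': array([-1.38247717e+00,  2.07321516e-01,  1.54280472e+00,  4.95539995e-05,
        1.39347982e+00, -1.50466716e-01]), 'joint_vel': array([-0.00171457, -0.00266846, -0.00368997, -0.00211866, -0.00054389,
       -0.00024739]), 'effort': array([-3.54910680e-04, -3.71864498e+01, -2.82291412e+01,  6.98658801e-02,
        3.11115396e-02, -5.31063245e-05]), 'ee_pos': array([ 0.19098753, -0.54161557,  0.21541745]), 'ee_rot': array([-1.00698139e-03,  9.85687531e-01,  1.68579587e-01,  5.32783954e-06]), 'contact_force': array([0.15396094, 0.50013586, 0.23031552]), 'ft_torque': array([-0.0114224 ,  0.0064057 ,  0.03603413]), 'finger_force': 0.0, 'opening': 0.9971534004163355}
```

View pics/scene0.png

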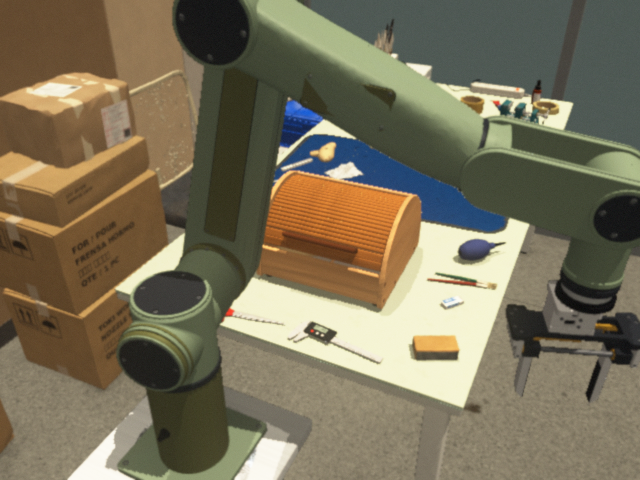

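View pics/top0.png

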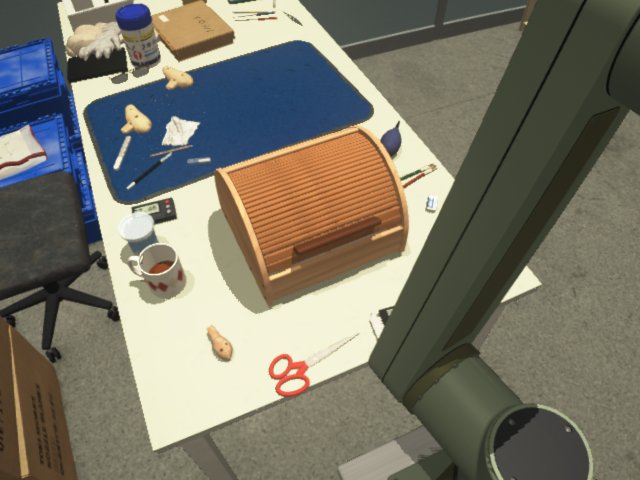

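The scene view shows the shut box with its pull at about (320,246) and the sanding block at (436,347). The top view shows the whistle at (219,343), with its mouthpiece near (210,328), and the pull at (338,236). I'll zoom in for the corners.

```bash
python3 -c "
import cv2
a=cv2.imread('pics/top0.png')[200:380,190:430];a=cv2.resize(a,None,fx=3.3,fy=3.3,interpolation=2);cv2.imwrite('pics/c1.png',a[:600])
b=cv2.imread('pics/scene0.png')[165:315,240:440];b=cv2.resize(b,None,fx=4,fy=4,interpolation=2);cv2.imwrite('pics/c2.png',b)"
```

```text
(no output)
```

View pics/c1.png

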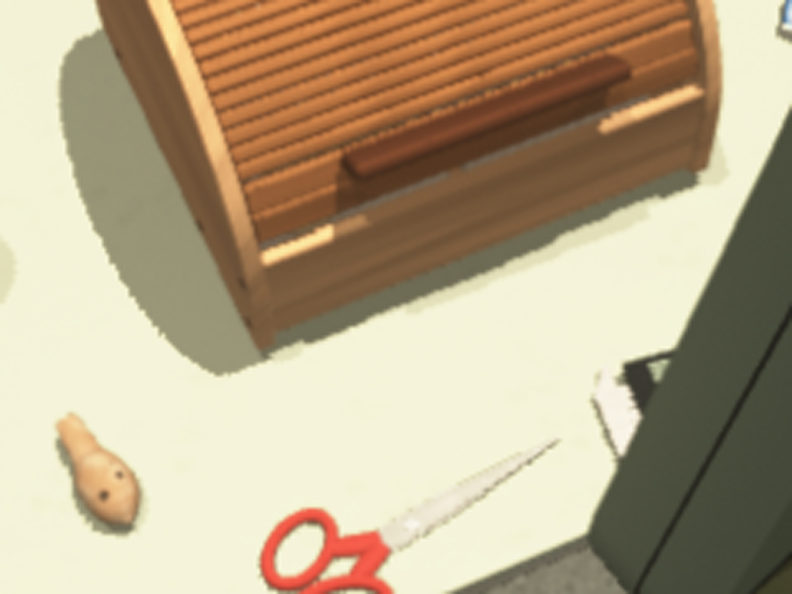

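View pics/c2.png

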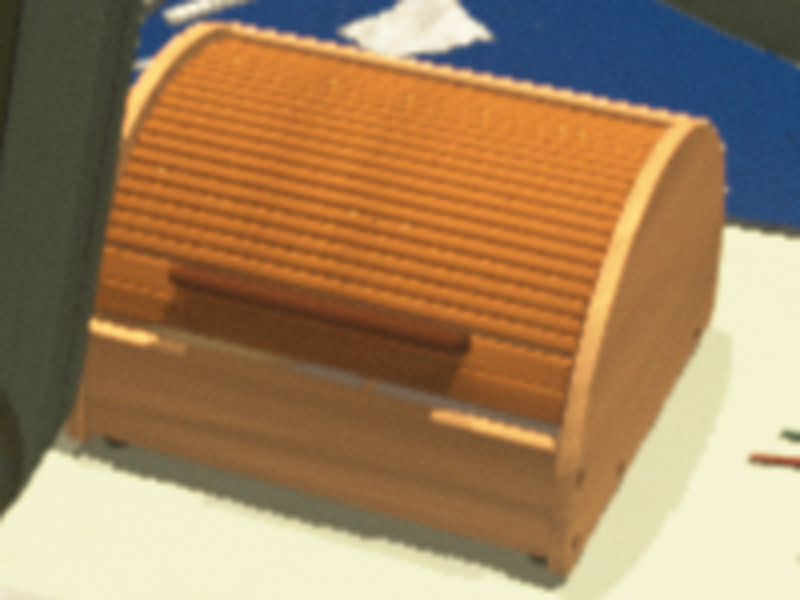

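The top crop shows the box's front feet at top pixels (269.4,306.1) and (404.5,250), and the pull ends at crop (350,165) and (630,65). In the scene crop, the same feet are at scene pixels (381,309) and (259,274). The whistle's tip is at crop (68,420) and its blunt end at (125,522).

Run:
```python
from h import *
T=lambda u,v:(u/3.3+190,v/3.3+200)
S=lambda u,v:(u/4+240,v/4+165)
L=onz('top',[T(262,350)],0)[0];Rr=onz('top',[T(708,165)],0)[0]
print('feet top',L,Rr,np.linalg.norm(L-Rr)); 
l,r=onz('scene',[S(75,437),S(565,575)],0);print('feet scene',l,r,np.linalg.norm(l-r))
print('tri',tri(S(75,437),T(262,350)),tri(S(565,575),T(708,165)))
# board top corners at inner sideboard (outer edge z .096)
print('board',tri(S(92,322),T(262,250)),tri(S(553,440),T(703,90)))
print('pull L',tri(S(172,275),T(347,160)),'R',tri(S(468,345),T(630,63)))
im=cv2.imread('pics/top0.png');hsv=cv2.cvtColor(im,40)
m=cv2.inRange(hsv,(3,70,90),(22,255,255))
m[:315]=0;m[370:]=0;m[:,:190]=0;m[:,245:]=0
ys,xs=np.nonzero(m);print(len(xs),xs.min(),xs.max(),ys.min(),ys.max())
c=max(cv2.findContours(m,0,1)[0],key=cv2.contourArea).reshape(-1,2)
w=onz('top',c,.0145)[:,:2]
print(cv2.minAreaRect((w*1000).astype(np.float32)),)
print('ends',onz('top',[T(68,420),T(125,522),T(104,495),T(119,475),T(82,445)],.0145))
```

```text
feet top [0.49079968 0.15148408 0.        ] [ 0.50192089 -0.17569108  0.        ] 0.3273641178579539
feet scene [0.50378505 0.16150365 0.        ] [ 0.50983705 -0.16159315  0.        ] 0.32315347081404683
tri (array([0.48533898, 0.1520424 , 0.01339351]), np.float64(0.004397821201434655)) (array([ 0.49230886, -0.1674923 ,  0.01555134]), np.float64(0.0010506982365044168))
board (array([0.49808942, 0.14077382, 0.09585604]), np.float64(0.0008245813203087197)) (array([ 0.49575236, -0.15222808,  0.10166293]), np.float64(0.0028082391541738865))
pull L (array([0.50088247, 0.08454773, 0.14518237]), np.float64(0.005768662687205418)) R (array([ 0.50129733, -0.09803252,  0.14657558]), np.float64(0.0009470610966871611))
475 207 232 325 358
((446.5684814453125, 274.964111328125), (80.60871887207031, 33.87976837158203), 21.602294921875)
ends [[0.48449351 0.2773407  0.0145    ]
 [0.40789245 0.26651103 0.0145    ]
 [0.42897416 0.27244305 0.0145    ]
 [0.43765232 0.26040417 0.0145    ]
 [0.46514608 0.27456501 0.0145    ]]
```

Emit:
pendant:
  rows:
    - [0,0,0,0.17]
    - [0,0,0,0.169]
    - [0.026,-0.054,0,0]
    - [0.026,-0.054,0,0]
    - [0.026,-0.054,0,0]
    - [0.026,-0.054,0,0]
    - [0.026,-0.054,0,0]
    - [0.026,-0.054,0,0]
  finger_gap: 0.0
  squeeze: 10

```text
refused: rows[0]: [0, 0, 0, 0.17] is not of type 'number' (schema: type "number"). Nothing was moved.
```

The error is about the shape of the input: one flat list, 4 numbers to a row, no inner brackets. Fixing that and sending the same move.

Emit:
pendant:
  rows: [0,0,0,0.17,0,0,0,0.169,0.026,-0.054,0,0,0.026,-0.054,0,0,0.026,-0.054,0,0,0.026,-0.054,0,0,0.026,-0.054,0,0,0.026,-0.054,0,0]
  finger_gap: 0.0
  squeeze: 10

```text
t: 1.1
ee_pos: [0.3474, -0.2164, 0.2162]
ee_rot: [-0.0, 1.0, -0.0, 0.0]
contact_force: [1.3, 0.4, 0.0]
opening: 0.183
finger_force: 0.0
```

Emit:
pendant:
  rows: [0.026,-0.054,0,0,0.026,-0.054,0,0,0.026,-0.054,0,0,0.022,-0.050,0,0,0,0,0.04,0,0,0,0.04,0,0,0,0,0]

```text
t: 1.98
ee_pos: [0.4436, -0.0053, 0.1331]
ee_rot: [-0.001, 1.0, 0.0, -0.004]
contact_force: [-0.5, -0.2, 0.9]
opening: 0.003
finger_force: 0.0
```

Emit:
pendant:
  rows: [0.02,0,0,0,0.012,0,0,0,0.006,0,0,0,0.005,0,0,0,0,0,0,0]

```text
t: 2.6
ee_pos: [0.4771, -0.0069, 0.1347]
ee_rot: [0.0, 1.0, 0.001, -0.016]
contact_force: [-30.5, -3.3, 17.3]
opening: 0.008
finger_force: 15.4
```

```bash
python3 -c "
from h import *
save('scene','s1')[0];save('top','t1')
a=cv2.imread('pics/s1.png')[120:420,140:540];b=cv2.imread('pics/t1.png')[100:400,150:550]
cv2.imwrite('pics/b1.png',np.hstack([a,b]))"
```

```text
(no output)
```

View pics/b1.png

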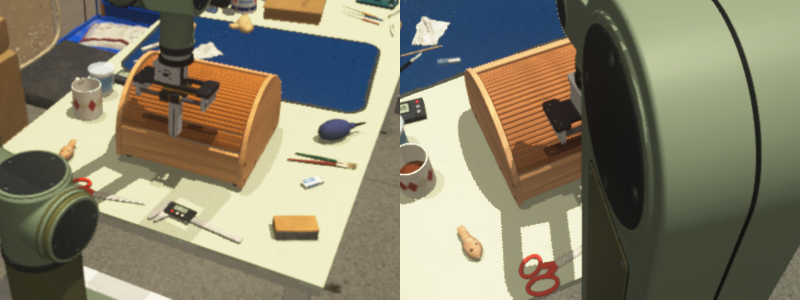

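The picture shows the closed fingers against the pull's middle, with the cover still shut. The whistle is now visible in both views: scene crop (68,149), top crop (469,243). I'll measure it while driving the pull upward.

Emit:
pendant:
  rows: [0.002,0,-0.005,0,0.002,0,-0.005,0,0.003,0,-0.005,0,0,0,0,0]

```text
t: 3.2
ee_pos: [0.4868, -0.0066, 0.1509]
ee_rot: [0.0, 1.0, 0.0, -0.013]
contact_force: [-25.8, -1.9, 16.4]
opening: 0.005
finger_force: 13.2
```

Run:
```python
from h import *
def wm(f,x0,x1,y0,y1):
    im=cv2.imread(f);m=cv2.inRange(cv2.cvtColor(im,40),(3,70,90),(22,255,255))
    k=np.zeros_like(m);k[y0:y1,x0:x1]=m[y0:y1,x0:x1]
    c=max(cv2.findContours(k,0,1)[0],key=cv2.contourArea);return c.reshape(-1,2)
s=wm('pics/s1.png',185,225,245,290);t=wm('pics/t1.png',200,240,315,365)
for z in(.0,.0145,.025):
  for n,c in(('scene',s),('top',t)):
    w=(onz(n,c,z)[:,:2]*1000).astype(np.float32);print(z,n,len(c),cv2.minAreaRect(w),cv2.fitLine(w,2,0,.01,.01).ravel())
print(s.min(0),s.max(0),t.min(0),t.max(0))
```

```text
0.0 scene 51 ((467.225341796875, 291.6369934082031), (86.83626556396484, 36.464176177978516), 25.21924591064453) [9.317137e-01 3.631935e-01 4.682457e+02 2.881642e+02]
0.0 top 79 ((454.2663879394531, 275.0141906738281), (81.94693756103516, 34.395999908447266), 21.59406852722168) [9.8126471e-01 1.9266436e-01 4.5334259e+02 2.7225882e+02]
0.0145 scene 51 ((450.896240234375, 278.94891357421875), (85.43862915039062, 35.877288818359375), 25.21921730041504) [9.3171322e-01 3.6319485e-01 4.5190018e+02 2.7553204e+02]
0.0145 top 79 ((446.5775146484375, 274.94195556640625), (80.61053466796875, 33.835121154785156), 21.59427261352539) [9.8126477e-01 1.9266407e-01 4.4566882e+02 2.7223148e+02]
0.025 scene 51 ((439.0717468261719, 269.7610168457031), (84.42659759521484, 35.45228576660156), 25.219223022460938) [9.3171358e-01 3.6319393e-01 4.4006378e+02 2.6638461e+02]
0.025 top 79 ((441.0097961425781, 274.8896179199219), (79.64282989501953, 33.4289436340332), 21.59430503845215) [9.8126507e-01 1.9266272e-01 4.4011200e+02 2.7221167e+02]
[199 259] [216 279] [207 325] [232 358]
```

Add to h.py:
```python
def pullmask(im):
    h=cv2.cvtColor(im,41);return cv2.inRange(h,(0,90,35),(12,255,125))
```

Run:
```python
from h import *
new=save('scene','s2')
old=cv2.imread('pics/s1.png')[:,:,::-1]
for im in (old,new):
    m=pullmask(im);m[:,:255]=0;m[:,420:]=0;m[:170]=0;m[:310]=m[:310];m[310:]=0
    ys,xs=np.nonzero(m);print(len(xs),[ (c,ys[xs==c].min(),ys[xs==c].max()) for c in range(280,380,8) if (xs==c).any()])
d=cv2.absdiff(old.copy(),new).max(2)[170:310,260:420]>40
ys,xs=np.nonzero(d);print(len(xs),xs.min()+260,xs.max()+260,ys.min()+170,ys.max()+170)
cv2.imwrite('pics/b2.png',np.hstack([cv2.resize(i[170:310,250:380,::-1],None,fx=3,fy=3) for i in(old,new)]))
```

```text
712 [(280, np.int64(191), np.int64(246)), (288, np.int64(186), np.int64(247)), (296, np.int64(203), np.int64(247)), (304, np.int64(238), np.int64(244)), (320, np.int64(253), np.int64(254)), (328, np.int64(184), np.int64(257)), (336, np.int64(199), np.int64(261)), (344, np.int64(201), np.int64(263)), (352, np.int64(249), np.int64(259)), (360, np.int64(265), np.int64(265))]
719 [(280, np.int64(221), np.int64(235)), (288, np.int64(203), np.int64(241)), (296, np.int64(202), np.int64(234)), (304, np.int64(211), np.int64(242)), (320, np.int64(246), np.int64(247)), (328, np.int64(207), np.int64(250)), (336, np.int64(190), np.int64(254)), (344, np.int64(192), np.int64(253)), (352, np.int64(241), np.int64(251)), (360, np.int64(194), np.int64(261))]
4004 260 390 170 309
```

View pics/b2.png

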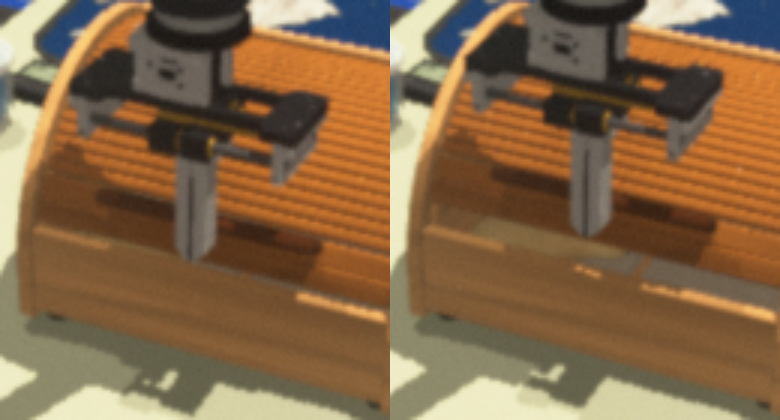

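The cover follows the finger: the pull rose and a gap shows above the front board. I'll carry on along the arc.

Emit:
pendant:
  rows: [0.006,0,-0.008,0,0.006,0,-0.008,0,0.006,0,-0.008,0,0.007,0,-0.007,0,0.007,0,-0.007,0,0.008,0,-0.007,0]

```text
t: 4.0
ee_pos: [0.5356, -0.0059, 0.1987]
ee_rot: [-0.001, 1.0, -0.0, -0.002]
contact_force: [-4.6, 2.4, 4.3]
opening: 0.003
finger_force: 2.5
```

Emit:
pendant:
  rows: [0.008,0,-0.006,0,0.009,0,-0.006,0,0.009,0,-0.005,0,0.009,0,-0.004,0]

```text
t: 4.5
ee_pos: [0.5728, -0.0065, 0.2176]
ee_rot: [0.0, 1.0, -0.0, -0.0]
contact_force: [-1.6, 1.5, 0.2]
opening: 0.004
finger_force: 0.8
```

Emit:
pendant:
  rows: [0.010,0,-0.004,0,0.010,0,-0.003,0,0.010,0,-0.002,0,0.010,0,-0.001,0,0.010,0,0,0,0.010,0,0.002,0,0.010,0,0.003,0]

```text
t: 5.38
ee_pos: [0.6431, -0.0067, 0.2226]
ee_rot: [0.0, 1.0, -0.0, 0.0]
contact_force: [-2.0, -0.1, 1.2]
opening: 0.005
finger_force: 0.8
```

Emit:
pendant:
  rows: [0.010,0,0.004,0,0.010,0,0.003,0,0,0,0,0]

```text
t: 5.75
ee_pos: [0.6655, -0.0063, 0.2172]
ee_rot: [-0.0, 1.0, -0.0, 0.004]
contact_force: [3.5, -0.0, 4.6]
opening: 0.005
finger_force: 2.2
```

```bash
python3 -c "
from h import *
a=save('scene','s3')[120:420,140:540];b=save('top','t3')[100:400,150:550]
cv2.imwrite('pics/b3.png',np.hstack([a,b])[:,:,::-1])"
```

```text
(no output)
```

View pics/b3.png

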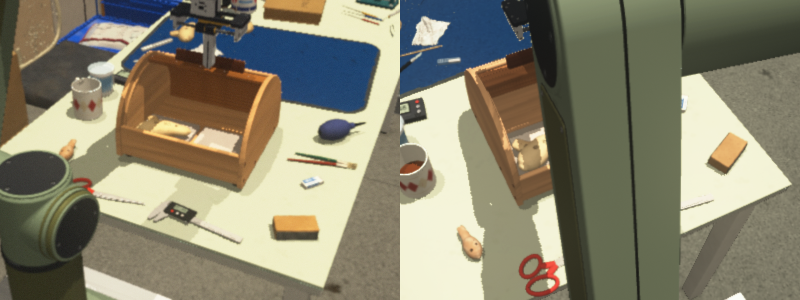

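The cover is almost fully back. The ocarina lies on the left (+y) slab, so the right (-y) slab is free. I'll push on to the stop.

Emit:
pendant:
  rows: [0.006,0,0.002,0,0.005,0,0.002,0,0.004,0,0.001,0,0.003,0,0,0,0,0,0,0]

```text
t: 6.48
ee_pos: [0.6778, -0.0061, 0.2147]
ee_rot: [0.0, 1.0, 0.0, -0.002]
contact_force: [-10.7, 0.6, 18.6]
opening: 0.008
finger_force: 10.1
```

Emit:
pendant:
  rows: [0,0,-0.006,0,0.002,0,-0.002,0,0.003,0,0,0,0.003,0,0,0,0,0,0,0]

```text
t: 7.1
ee_pos: [0.6794, -0.0063, 0.2162]
ee_rot: [-0.0, 1.0, -0.0, -0.012]
contact_force: [-20.5, 0.3, 10.6]
opening: 0.004
finger_force: 11.7
```

Emit:
pendant:
  rows: [-0.01,0,0,0,-0.004,0,-0.042,0,0,0,-0.042,0,-0.038,-0.046,0,0,-0.038,-0.046,0,-0.11,-0.038,-0.046,0,-0.11,0,0,0,-0.11,0,0,0,0]
  finger_gap: 0.62

```text
t: 8.1
ee_pos: [0.5552, 0.1276, 0.3019]
ee_rot: [0.0, 0.986, 0.164, 0.0]
contact_force: [0.3, 0.0, -0.1]
opening: 0.623
finger_force: 0.0
```

```bash
python3 -c "
from h import *
print('mug',onz('top',[[155,265],[180,275],[165,295]],.09),onz('top',[[165,295]],0))
y=.33;ex=np.array([np.cos(y),np.sin(y)]);ey=np.array([np.sin(y),-np.cos(y)]);p=sense()['ee_pos'][:2];d=np.array([.4355,.271])-p;print(p,d@ex,d@ey)
save('scene','s4');save('top','t4')
from h import *
a=get_image('scene')[120:420,140:540];b=get_image('top')[100:400,150:550]
cv2.imwrite('pics/b4.png',np.hstack([a,b])[:,:,::-1])"
```

```text
mug [[0.61842919 0.33860557 0.09      ]
 [0.57480853 0.29862778 0.09      ]
 [0.54195011 0.33678638 0.09      ]] [[0.60492296 0.34424214 0.        ]]
[0.55518857 0.12762839] -0.06677188253773136 -0.17441985717198993
```

View pics/b4.png

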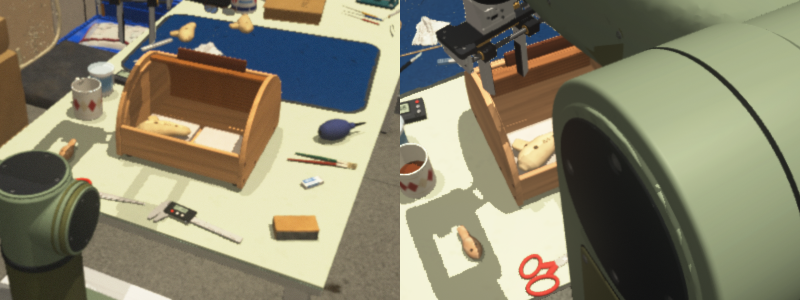

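The scene crop shows the cover fully back, with the pull behind the top at (210,62) and the empty slab at (215,140). The top crop shows the whistle at (469,243).

Emit:
pendant:
  rows: [-0.023,-0.058,0,0,-0.023,-0.058,0,0,-0.023,-0.058,0,0,0,0,0.055,0,0,0,0.055,0,0,0,0.055,0,0,0,0,0]

```text
t: 9.18
ee_pos: [0.4301, 0.2674, 0.1327]
ee_rot: [0.001, 0.987, 0.163, -0.006]
contact_force: [-0.7, -0.2, -0.5]
opening: 0.62
finger_force: 0.0
```

Run:
```python
from h import *
s=save('scene','s5');save('top','t5')
print('pull',onz('scene',[[317,175],[384,190]],.224))
h=cv2.cvtColor(s,41);m=cv2.inRange(h,(0,0,150),(30,75,255));k=np.zeros_like(m);k[235:300,325:395]=m[235:300,325:395]
c=max(cv2.findContours(k,0,1)[0],key=cv2.contourArea);print(cv2.contourArea(c));a=cv2.approxPolyDP(c,3,True).reshape(-1,2);print(np.c_[a,onz('scene',a,.045)])
a=s[225:325,300:400];b=cv2.imread('pics/t5.png')[280:380,170:270,::-1]
cv2.imwrite('pics/b5.png',cv2.resize(np.hstack([a,b])[:,:,::-1],None,fx=4,fy=4))
```

```text
pull [[ 0.66035484  0.07561612  0.224     ]
 [ 0.65871252 -0.09842302  0.224     ]]
694.0
[[ 3.34000000e+02  2.61000000e+02  5.79201486e-01 -9.89384576e-03
   4.50000000e-02]
 [ 3.78000000e+02  2.71000000e+02  5.86851040e-01 -1.21776022e-01
   4.50000000e-02]
 [ 3.80000000e+02  2.57000000e+02  6.44492171e-01 -1.05293929e-01
   4.50000000e-02]
 [ 3.45000000e+02  2.47000000e+02  6.47954556e-01 -9.66225599e-03
   4.50000000e-02]]
```

View pics/b5.png

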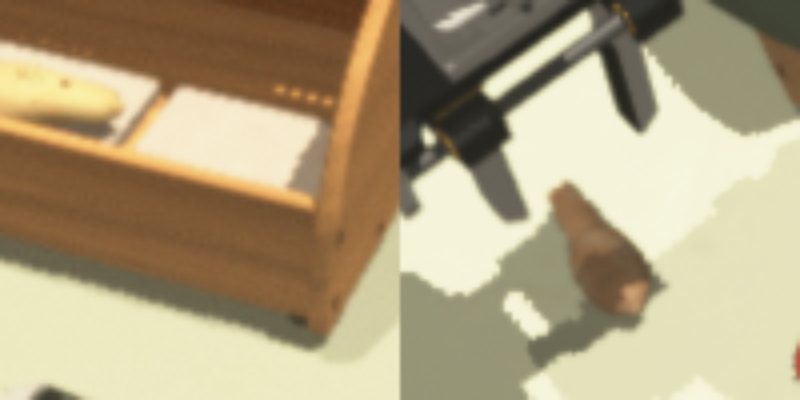

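Run:
```python
from h import *
print('bulb',onz('top',[[223,347.5]],.0145),'tip,blunt',onz('top',[[170+163/4,280+188/4],[170+250/4,280+303/4]],.013))
print('slab',onz('scene',[[345,247],[382.5,255.5],[300+135/4,225+143/4]],.045))
t=cv2.imread('pics/t5.png');s=cv2.imread('pics/s5.png')
m=pullmask(s[:,:,::-1]);k=np.zeros_like(m);k[155:205,305:395]=m[155:205,305:395]
c=max(cv2.findContours(k,0,1)[0],key=cv2.contourArea);print(cv2.contourArea(c),cv2.boxPoints(cv2.minAreaRect(c)).round(1).tolist())
for ox in(.640,.648):
  for th in(95,105,110):
    P=[[ox-r*np.cos(np.radians(th+e)),-.006+y,.06+r*np.sin(np.radians(th+e))] for y in(.09,-.09) for r in(.147,.175) for e in(-2,)]
    print(ox,th,proj('scene',P).round(0).tolist())
```

```text
bulb [[0.4328421  0.26818992 0.0145    ]] tip,blunt [[0.48582119 0.27691036 0.013     ]
 [0.40984937 0.25679738 0.013     ]]
slab [[ 0.64795456 -0.00966226  0.045     ]
 [ 0.65336824 -0.108568    0.045     ]
 [ 0.57991248 -0.00890393  0.045     ]]
785.0 [[301.0, 201.8000030517578], [305.29998779296875, 180.39999389648438], [395.1000061035156, 198.6999969482422], [390.70001220703125, 220.0]]
0.64 95 [[312.0, 183.0], [312.0, 172.0], [381.0, 198.0], [382.0, 187.0]]
0.64 105 [[316.0, 180.0], [317.0, 169.0], [385.0, 195.0], [386.0, 184.0]]
0.64 110 [[318.0, 179.0], [320.0, 168.0], [386.0, 194.0], [388.0, 183.0]]
0.648 95 [[313.0, 181.0], [313.0, 171.0], [382.0, 197.0], [383.0, 186.0]]
0.648 105 [[318.0, 178.0], [319.0, 167.0], [386.0, 193.0], [387.0, 182.0]]
0.648 110 [[320.0, 178.0], [321.0, 167.0], [387.0, 193.0], [389.0, 181.0]]
```

Emit:
pendant:
  rows: [0.004,-0.001,0.04,0,0,0,0.04,0,0,0,0.02,0,0,0,0.01,0,0,0,0.008,0,0,0,0,0]

```text
t: 10.02
ee_pos: [0.4382, 0.272, 0.0203]
ee_rot: [-0.0, 0.986, 0.164, 0.001]
contact_force: [0.6, 0.1, -0.5]
opening: 0.62
finger_force: 0.0
```

Emit:
pendant:
  rows: [0,0,0,0,0,0,0,0,0,0,0,0,0,0,0,0]
  finger_gap: 0.2
  squeeze: 6

```text
t: 10.52
ee_pos: [0.4376, 0.2718, 0.0199]
ee_rot: [-0.0, 0.986, 0.164, 0.0]
contact_force: [-0.6, -0.6, 1.9]
opening: 0.357
finger_force: 6.0
```

Emit:
pendant:
  rows: [0,0,0,0,0,0,0,0,-0.0035,0,0.003,0,0,0,0.003,0,0,0,0,0]
  finger_gap: 0.6

```text
t: 11.15
ee_pos: [0.4334, 0.2704, 0.013]
ee_rot: [0.0, 0.986, 0.164, -0.0]
contact_force: [0.1, 0.5, 1.2]
opening: 0.601
finger_force: 0.0
```

Emit:
pendant:
  rows: [0,0,0,0,0,0,0,0,0,0,0,0,0,0,0,0]
  finger_gap: 0.2
  squeeze: 7

```text
t: 11.65
ee_pos: [0.4341, 0.2706, 0.0135]
ee_rot: [-0.0, 0.986, 0.164, 0.0]
contact_force: [0.4, -0.8, 0.0]
opening: 0.353
finger_force: 7.0
```

Emit:
pendant:
  rows: [0,0,-0.03,0,0,0,-0.05,0,0,0,-0.06,0,0,0,-0.06,0,0,0,0,0]

```text
t: 12.28
ee_pos: [0.4378, 0.2722, 0.2199]
ee_rot: [-0.001, 0.986, 0.164, 0.006]
contact_force: [0.6, 0.3, -0.2]
opening: 0.35
finger_force: 7.0
```

Emit:
pendant:
  rows: [0,0,-0.04,0.11,0,0,-0.04,0.11,0,0,0,0.11,0,0,0,0]

```text
t: 12.78
ee_pos: [0.4334, 0.2703, 0.2923]
ee_rot: [0.0, 1.0, 0.001, -0.001]
contact_force: [1.1, 0.3, -0.6]
opening: 0.353
finger_force: 7.0
```

Emit:
pendant:
  rows: [0.0163,0.0418,0,0,0.0163,0.0418,0,0,0.0163,0.0418,0,0,0.0163,0.0418,0,0,0.0163,0.0418,0,0,0.0163,0.0418,0,0,0.0163,0.0418,0,0,0.0163,0.0418,0,0]

```text
t: 13.78
ee_pos: [0.5637, -0.065, 0.2912]
ee_rot: [-0.001, 1.0, 0.001, -0.002]
contact_force: [-0.0, -0.1, 0.1]
opening: 0.351
finger_force: 7.0
```

Emit:
pendant:
  rows: [0,0,0,0,0,0,0,0]

```text
t: 14.02
ee_pos: [0.5633, -0.0633, 0.2918]
ee_rot: [-0.001, 1.0, 0.0, -0.002]
contact_force: [-0.3, 1.1, -0.1]
opening: 0.347
finger_force: 7.0
```

Run:
```python
from h import *
s=save('scene','s6');t=save('top','t6')
cv2.imwrite('pics/b6.png',np.hstack([s[120:320,200:500],t[90:290,180:480]])[:,:,::-1])
print(sense()['ee_rot'])
```

```text
[-4.11334741e-04  9.99999287e-01  8.28491031e-04 -7.55087610e-04]
```

View pics/b6.png

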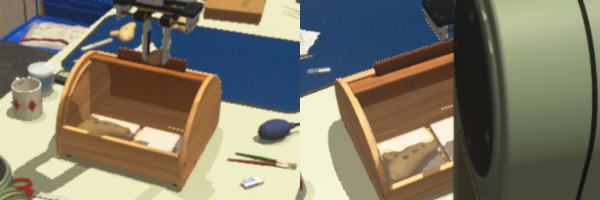

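The scene view shows the gripper holding the whistle above the box, with the slab free below. In the top view, the used slab's rear inner corner is near (312,213).

Run:
```python
from h import *
t=cv2.imread('pics/t6.png')
h=cv2.cvtColor(t,40)
m=cv2.inRange(h,(0,0,165),(40,70,255));k=np.zeros_like(m);k[195:285,250:335]=m[195:285,250:335]
for c in cv2.findContours(k,0,1)[0]:
    if cv2.contourArea(c)>40:
        a=cv2.approxPolyDP(c,2,True).reshape(-1,2);print(cv2.contourArea(c));print(np.c_[a,onz('top',a,.045)].round(3))
```

```text
87.0
[[3.21e+02 2.47e+02 5.55e-01 6.00e-03 4.50e-02]
 [3.13e+02 2.50e+02 5.55e-01 2.50e-02 4.50e-02]
 [3.03e+02 2.61e+02 5.38e-01 5.50e-02 4.50e-02]
 [3.23e+02 2.53e+02 5.39e-01 8.00e-03 4.50e-02]
 [3.19e+02 2.48e+02 5.55e-01 1.10e-02 4.50e-02]]
599.5
[[3.10e+02 2.26e+02 6.18e-01 4.00e-03 4.50e-02]
 [3.02e+02 2.17e+02 6.49e-01 1.00e-02 4.50e-02]
 [2.57e+02 2.35e+02 6.42e-01 1.19e-01 4.50e-02]
 [2.61e+02 2.45e+02 6.13e-01 1.21e-01 4.50e-02]
 [2.66e+02 2.38e+02 6.26e-01 1.04e-01 4.50e-02]
 [2.79e+02 2.41e+02 6.07e-01 8.20e-02 4.50e-02]]
423.0
[[ 3.33e+02  2.07e+02  6.47e-01 -6.60e-02  4.50e-02]
 [ 3.11e+02  2.14e+02  6.49e-01 -1.20e-02  4.50e-02]
 [ 3.11e+02  2.18e+02  6.38e-01 -7.00e-03  4.50e-02]
 [ 3.24e+02  2.36e+02  5.80e-01 -1.20e-02  4.50e-02]
 [ 3.33e+02  2.28e+02  5.92e-01 -4.00e-02  4.50e-02]]
```

Emit:
pendant:
  rows: [0.004,-0.003,0,0,0,0,0.04,0,0,0,0.04,0,0,0,0.04,0,0,0,0.04,0,0,0,0.03,0,0,0,0.02,0,0,0,0,0]

```text
t: 15.12
ee_pos: [0.5667, -0.0595, 0.0817]
ee_rot: [-0.001, 1.0, 0.001, -0.002]
contact_force: [1.1, -0.2, 0.2]
opening: 0.354
finger_force: 7.0
```

Emit:
pendant:
  rows: [0,0,0.008,0,0,0,0.006,0,0,0,0.003,0,0,0,0,0]

```text
t: 15.62
ee_pos: [0.5682, -0.0609, 0.0664]
ee_rot: [-0.0, 1.0, -0.0, -0.0]
contact_force: [-0.5, -0.6, -0.1]
opening: 0.354
finger_force: 7.0
```

Emit:
pendant:
  rows: [0,0,0.003,0,0,0,0.002,0,0,0,0,0]

```text
t: 16.0
ee_pos: [0.5681, -0.0609, 0.0612]
ee_rot: [-0.0, 1.0, -0.0, -0.0]
contact_force: [0.5, -0.4, -0.2]
opening: 0.353
finger_force: 7.0
```

Emit:
pendant:
  rows: [0,0,0.001,0,0,0,0.001,0,0,0,0,0]

```text
t: 16.38
ee_pos: [0.5682, -0.0609, 0.0594]
ee_rot: [-0.0, 1.0, -0.0, -0.0]
contact_force: [0.4, -0.6, -0.8]
opening: 0.358
finger_force: 7.0
```

Emit:
pendant:
  rows: [0,0,0.001,0,0,0,0,0]

```text
t: 16.62
ee_pos: [0.5684, -0.0609, 0.0586]
ee_rot: [0.0, 1.0, -0.0, 0.0]
contact_force: [-0.4, -0.1, -0.0]
opening: 0.354
finger_force: 7.0
```

Emit:
pendant:
  rows: [0,0,0.001,0,0,0,0,0]

```text
t: 16.88
ee_pos: [0.5685, -0.0609, 0.0586]
ee_rot: [0.0, 1.0, -0.0, 0.0]
contact_force: [-2.6, 0.7, 6.9]
opening: 0.351
finger_force: 7.0
```

Emit:
pendant:
  rows: [0,0,0.0006,0,0,0,0,0]

```text
t: 17.12
ee_pos: [0.5685, -0.0609, 0.0585]
ee_rot: [0.0, 1.0, -0.0, 0.0]
contact_force: [-4.5, 1.0, 9.6]
opening: 0.352
finger_force: 7.0
```

Emit:
pendant:
  rows: [0,0,-0.0012,0,0,0,0,0,0,0,0,0,0,0,0,0,0,0,-0.01,0,0,0,-0.02,0,0,0,-0.03,0,0,-0.018,0,0]
  finger_gap: 0.5

```text
t: 18.12
ee_pos: [0.5711, -0.0437, 0.1215]
ee_rot: [0.001, 1.0, -0.001, 0.004]
contact_force: [-0.4, -1.1, 0.4]
opening: 0.499
finger_force: 0.0
```

Emit:
pendant:
  rows: [0,-0.017,0,0,0.002,-0.001,0,0,0,0,0,0,0,0,0,0,0,0,0,0]
  finger_gap: 0
  squeeze: 5

```text
t: 18.75
ee_pos: [0.5702, -0.0252, 0.1178]
ee_rot: [-0.0, 1.0, -0.0, -0.0]
contact_force: [0.6, -0.6, -1.1]
opening: 0.01
finger_force: 0.0
```

Run:
```python
from h import *
s=save('scene','s7');t=save('top','t7');print(sense()['ee_pos'])
a=cv2.resize(s[225:305,300:400],None,fx=4,fy=4)
h=cv2.cvtColor(s,41);m=cv2.inRange(h,(3,80,90),(20,255,255))
for n,im,(x0,x1,y0,y1) in(('scene',s,(330,385,240,285)),('top',t,(300,400,190,260))):
    lab=cv2.cvtColor(im[y0:y1,x0:x1],cv2.COLOR_RGB2HSV)
    print(n,lab[::4,::4,1].tolist())
```

```text
[ 0.57024275 -0.02520792  0.11796451]
scene [[149, 55, 60, 48, 146, 150, 149, 155, 148, 156, 153, 145, 156, 153], [40, 62, 73, 150, 153, 152, 154, 155, 153, 154, 148, 153, 149, 150], [48, 40, 76, 117, 44, 60, 94, 133, 147, 152, 153, 154, 157, 147], [90, 58, 132, 41, 41, 40, 39, 117, 116, 56, 89, 127, 148, 149], [78, 129, 55, 38, 39, 80, 113, 148, 94, 39, 39, 39, 48, 101], [96, 124, 76, 74, 122, 139, 127, 141, 65, 39, 39, 38, 74, 127], [153, 139, 125, 125, 136, 140, 145, 122, 43, 41, 38, 65, 73, 144], [147, 148, 150, 153, 147, 137, 148, 79, 59, 53, 40, 71, 70, 151], [149, 145, 153, 144, 144, 149, 150, 154, 152, 141, 115, 110, 83, 151], [147, 143, 141, 141, 146, 148, 147, 147, 144, 143, 151, 155, 154, 152], [146, 149, 150, 153, 147, 141, 153, 152, 142, 143, 141, 143, 149, 148], [142, 146, 151, 149, 148, 14
[... 1206 characters left out ...]
, 88, 92, 61, 59, 55, 57, 60, 60, 60, 60, 60, 60, 60, 60, 60, 60, 60, 60, 58], [106, 109, 109, 69, 92, 94, 88, 90, 94, 59, 60, 56, 58, 60, 60, 60, 60, 60, 60, 60, 60, 60, 60, 60, 60], [108, 111, 112, 73, 92, 97, 94, 96, 93, 59, 59, 58, 59, 60, 60, 60, 60, 60, 60, 60, 62, 60, 60, 60, 60], [110, 112, 88, 63, 95, 95, 94, 88, 50, 65, 60, 59, 60, 60, 60, 60, 60, 60, 60, 60, 60, 60, 60, 60, 62], [112, 98, 65, 64, 90, 92, 94, 94, 38, 78, 59, 55, 61, 60, 60, 60, 60, 60, 60, 60, 60, 60, 62, 60, 60], [108, 65, 62, 64, 88, 97, 94, 94, 88, 85, 63, 63, 61, 60, 60, 60, 60, 60, 58, 60, 60, 60, 60, 60, 60], [65, 65, 61, 81, 80, 92, 94, 90, 90, 85, 55, 54, 59, 60, 60, 60, 60, 60, 60, 60, 60, 60, 60, 60, 60]]
```

Emit:
pendant:
  rows: [0,0,0.03,0,0,0,0.018,0,0,0,0.008,0,0,0,0,0]

```text
t: 19.35
ee_pos: [0.5699, -0.0248, 0.0615]
ee_rot: [-0.0, 1.0, -0.0, -0.001]
contact_force: [-0.2, -0.1, -0.1]
opening: 0.002
finger_force: 0.0
```

Emit:
pendant:
  rows: [0,0.004,0,0,0,0.003,0,0,0,0.002,0,0,0,0.002,0,0,0,0.002,0,0,0,0.002,0,0,0,0.002,0,0,0,0.002,0,0]

```text
t: 20.35
ee_pos: [0.5702, -0.044, 0.062]
ee_rot: [-0.0, 1.0, -0.0, -0.0]
contact_force: [-0.1, 0.8, 1.3]
opening: 0.005
finger_force: 0.3
```

Emit:
pendant:
  rows: [0,0.0015,0,0,0,0.001,0,0,0,0,0,0,0,-0.006,0,0,0,-0.006,-0.03,0,0,0,-0.06,0,0,0,-0.06,0,0,0,-0.06,0]

```text
t: 21.35
ee_pos: [0.5699, -0.0339, 0.2738]
ee_rot: [0.0, 1.0, 0.0, -0.0]
contact_force: [1.0, -0.1, 0.1]
opening: 0.004
finger_force: 0.0
```

Run:
```python
from h import *
for n in('scene','top'):save(n,n[0]+'8')
b=cv2.imread('pics/s8.png')[235:295,320:390,::-1];a=cv2.imread('pics/s7.png')[235:295,320:390,::-1]
for i in(a,b):
    h=cv2.cvtColor(i.copy(),41);m=((h[:,:,1]>70)*255).astype(np.uint8)
    for r in range(6,52,3): print(''.join('#' if v else '.' for v in m[r]))
    print()
```

```text
....##########.........###############################################
.................#####################################################
########...........######...##########################################
###########......#####.................###############################
###########...######................#########........#################
##################............#############.................##########
##########################################.................#.#########
#################..######################................#############
#######################################..................#############
#######################################..
[... 892 characters left out ...]
###########.............###############...........###########
###################...........#################..........#############
##########################...#################.........##.############
############################################..........################
######################################################################
######################################################################
######################################################################
######################################################################
######################################################################
######################################################################
```

Run:
```python
from h import *
s=cv2.imread('pics/s8.png')[:,:,::-1].copy()
h=cv2.cvtColor(s,41)[:,:,1]
for v in range(247,272,2):
    print(v,''.join('%4d'%x for x in h[v,336:384:2]))
W=lambda dx,dy,z:[.579+dx,-.077+dy,.045+z]
print(proj('scene',[W(.04,.008,.012),W(.04,-.008,.012),W(.04,0,.02),W(-.012,.017,.0145),W(-.012,-.017,.0145),W(-.012,0,.029),W(-.037,0,.0145)]).round(1).tolist())
```

```text
247   43  66 128 147  78  67  79  97 106 136 145 152 148 150 153 153 160 156 156 153 149 151 151 151
249   55  89 149  94  43  42  42  45  56  62  78  89 106 131 144 144 148 153 152 155 153 152 153 156
251   79 134 120  51  42  42  40  44  42  40  43  42  48  63  83 121 126 129 142 148 149 150 154 154
253  122 118  58  41  42  43  43  44  41  42  40  41  41  57 115 123 114  71  72  88 103 126 145 147
255  133  81  42  40  40  43  41  42  42  40  39  40  57 123 140 129 115  50  41  46  53  63  89 127
257  123  74  51  43  40  41  38  39  39  47  58  85 110 134 139 143  82  42  41  41  39  50  71 101
259   92  73  69  47  41  40  39  40  53 119 142 142 129 133 147 129  55  41  40  39  46  68  73 119
261   77  75  59  41  40  41  37  53 116 149 145 130 121 127 143  88  59  51  42  41  60  72  76 132
263  134  94  65  48  42  39  40  93 148 143 142 131 130 130 131  69  57  44  41  55  73  78  78 140
265  152 147 136 116  88  58  58 129 143 138 136 133 141 148 114  62  45  41  40  60  72  76  84 149
267  151 152 156 151 152 142 138 150 144 139 146 148 148 143  84  47  40  39  46  71  73  75  95 150
269  150 144 147 148 154 152 155 151 152 151 150 153 150 116  69  51  46  41  55  74  72  75 111 149
271  145 142 149 144 147 143 146 153 152 154 154 153 152 148 135 114  90  76  80  78  74  75 123 155
[[362.7, 254.6], [368.8, 256.2], [365.9, 252.7], [351.1, 263.9], [364.4, 267.5], [358.0, 260.7], [353.7, 271.2]]
```

The whistle's outline in the scene view (bulb at columns 350–365 on row 263, tip near (367,252)) matches the slab-centre prediction to 1–2 px. Now I'll go behind the pull to close the cover.

Emit:
pendant:
  rows: [0.042,-0.0075,0,0,0.042,-0.0075,0,0,0.042,-0.0075,0,0,0.042,-0.0075,0,0,0,0,0.025,0,0,0,0.018,0,0,0,0,0]

```text
t: 22.32
ee_pos: [0.7362, -0.0041, 0.2255]
ee_rot: [-0.0, 1.0, -0.0, -0.003]
contact_force: [0.1, -0.2, 0.9]
opening: 0.008
finger_force: 0.0
```

Emit:
pendant:
  rows: [0,0,0.005,0,-0.01,0,0,0,-0.010,0,0,0,-0.008,0,-0.001,0,-0.008,0,-0.002,0,-0.008,0,-0.002,0,-0.008,0,-0.001,0,-0.008,0,0,0]

```text
t: 23.32
ee_pos: [0.6778, -0.0043, 0.2304]
ee_rot: [-0.0, 1.0, -0.0, 0.0]
contact_force: [4.0, -0.2, 2.6]
opening: 0.005
finger_force: 1.9
```

Emit:
pendant:
  rows: [-0.008,0,0,0,-0.008,0,0,0,-0.008,0,0,0,-0.008,0,0,0,-0.008,0,0,0,-0.008,0,0,0,-0.008,0,0,0,0,0,0,0]

```text
t: 24.32
ee_pos: [0.6207, -0.004, 0.2296]
ee_rot: [-0.0, 1.0, -0.0, -0.002]
contact_force: [0.8, -0.1, -0.9]
opening: 0.005
finger_force: 0.0
```

Emit:
pendant:
  rows: [-0.008,0,0.003,0,-0.008,0,0.003,0,-0.008,0,0.003,0,-0.008,0,0.003,0,-0.007,0,0.003,0,-0.007,0,0.003,0,-0.006,0,0.003,0,0,0,0,0]

```text
t: 25.32
ee_pos: [0.5689, -0.0041, 0.2081]
ee_rot: [-0.0, 1.0, -0.0, -0.001]
contact_force: [0.8, -0.2, -0.5]
opening: 0.01
finger_force: 0.2
```

Emit:
pendant:
  rows: [-0.0065,0,0.0039,0,-0.0065,0,0.0039,0,-0.0065,0,0.0039,0,-0.005,0,0.004,0,-0.005,0,0.004,0,-0.005,0,0.004,0,0,0,0,0]

```text
t: 26.2
ee_pos: [0.5345, -0.0042, 0.1847]
ee_rot: [-0.0, 1.0, -0.0, -0.001]
contact_force: [-0.2, -0.4, -0.1]
opening: 0.005
finger_force: 0.1
```

Emit:
pendant:
  rows: [-0.006,0,0.0047,0,-0.006,0,0.0047,0,-0.006,0,0.0047,0,-0.0034,0,0.004,0,-0.0034,0,0.004,0,-0.0034,0,0.004,0]

```text
t: 26.95
ee_pos: [0.5073, -0.0044, 0.159]
ee_rot: [0.0, 1.0, -0.0, -0.0]
contact_force: [1.7, -0.7, -0.1]
opening: 0.006
finger_force: 0.7
```

Emit:
pendant:
  rows: [-0.003,0,0.003,0,-0.001,0,0.002,0,-0.001,0,0.002,0,0,0,0,0]

```text
t: 27.45
ee_pos: [0.5038, -0.0044, 0.1546]
ee_rot: [0.0, 1.0, -0.0, 0.001]
contact_force: [0.3, 0.7, 10.1]
opening: 0.005
finger_force: 4.3
```

Emit:
pendant:
  rows: [-0.001,0,0.002,0,-0.001,0,0.002,0,0,0,0.001,0,0,0,0,0]

```text
t: 27.95
ee_pos: [0.5039, -0.0045, 0.1539]
ee_rot: [0.0, 1.0, 0.0, 0.004]
contact_force: [-4.5, 1.3, 28.1]
opening: 0.005
finger_force: 11.1
```

Emit:
pendant:
  rows: [0,0,-0.006,0,-0.005,0,-0.02,0,-0.01,0,-0.04,0,0,0.055,-0.04,0,0,0.055,0,0,-0.02,0.055,0,0,-0.02,0.055,0,0,0,0,0,0]

```text
t: 28.95
ee_pos: [0.4433, -0.2227, 0.249]
ee_rot: [-0.0, 1.0, -0.003, -0.001]
contact_force: [0.0, 0.5, -0.5]
opening: 0.006
finger_force: 0.0
```

Run:
```python
from h import *
s=save('scene','s9');t=save('top','t9')
a=cv2.resize(s[165:315,240:440],None,fx=2,fy=2);b=cv2.resize(t[110:310,200:420],None,fx=1.5,fy=1.5)
cv2.imwrite('pics/b9.png',np.hstack([a,b])[:,:,::-1])
```

```text
(no output)
```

View pics/b9.png

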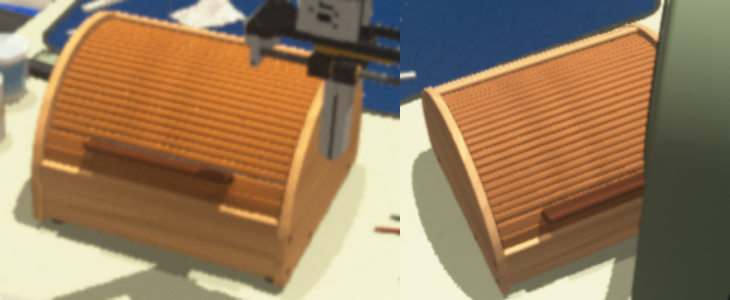

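The picture shows the cover fully shut: its edge is down on the front board, the pull is at scene crop (158,160), and the gripper is clear of everything. I'm handing in.

```bash
python3 -c "
from station import bot
print(bot.job_done())"
```

```text
the job is handed in; nothing more can be done
None
```

The whistle is on the middle of the empty slab, the same way up as before, and the cover is shut to its stop, handed in at about 29 s; the gripper could not fit over the slab's middle, so I set the whistle down about 16 mm off and nudged it in with closed fingers.

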